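# Lay the incoming carton down label-up in the scan field and trigger the label reader

### The job

Book in the tall carton with the blue band: push it over with your fingertips near the top of its label side, from where it stands, so that it falls flat with its label facing up, wholly within the yellow taped scan field. Once it lies still there, press the green button down to trigger the reader, then let go. Push lightly, do not pinch or lift the carton or slide it along while it stands, do not press the button early, and leave all the other things on the bench where they are.

Things in the scene. Friction and masses are not known exactly. Their poses are not given: they have to be found in the camera images.
- carton: brown carton standing on end, 56 deep (x) x 110 wide (y) x 180 tall (z), 0.25-0.5 kg, evenly filled, blue band near the top, white barcode label on its -x face. Origin: centre of its underside; z up while standing. It stands at the field's -x end. Pushed over towards its +x it turns about the foot of its +x face, passes balance at 17 deg and falls onto that face, -x axis and label up, 56 high
- carton_center (a point): middle of the carton: half-way up, 90 above its underside
- carton_foot_left (a point): corner of the carton's label face, at the underside, at +y (axes as carton)
- carton_foot_right (a point): corner of the carton's label face, at the underside, at -y
- carton_top_left (a point): corner of the carton's label face, at the top, at +y
- carton_top_right (a point): corner of the carton's label face, at the top, at -y
- scan_field: scan field: rectangle of yellow tape flat on the bench, 280 (x) x 200 (y) over the outer edges of the tape, tape 20 wide. Origin: its centre, on the bench. +x runs from the end where the carton stands to the far end. Tape is flush. A fixed label reader (base 110 across, 250 tall, head tilted at the field) stands outside the far right corner, its base centred about 165 along +x and 170 along -y from the origin
- scan_button (a joint): green spring push button, 28 diameter, on a grey box: 0 up, 0.006 m fully down, about 5 N when fully down; springs back
- scan_button_top (a point): centre of the button's top face (58 above the bench while up); pressed straight down. The grey box below is 80 x 70 x 36 tall, fixed
- tall_box: bystander: standing brown box with an orange-brown band, 50 x 75 x 150 tall, near the field's left side. Origin: centre of its underside
- bulb_box: bystander: small white standing box with an orange band, 42 x 42 x 85 tall, near the field's left side. Origin: centre of its underside
- oil_filter: bystander: black canister filter with a white and red band, 76 diameter, 92 tall, near the field's right side. Origin: centre of its underside
- tape_roll: bystander: tan roll of packing tape lying flat, 104 diameter, 48 tall. Origin: centre of its underside
- box_cutter: bystander: red safety cutter lying flat, 150 long, 26 wide, 18 tall. Origin: centre of its underside
- additive: bystander: dark blue bottle with yellow cap, 60 diameter, 190 tall. Origin: centre of its underside
- pad_box: bystander: flat brown carton, 170 x 120 x 60 tall. Origin: centre of its underside
Things that resemble listed ones, but are neither listed nor needed, are in the scene too. What is shaped like the carton but pink is not meant.

How it is judged (in metres and radians):
On the way, in this order (a step that is already met when the one before it is completed fails the run):
1. the carton lies still, label up, inside the taped field (angle between carton's own x axis and vertical above 3 rad and x of carton_foot_left in the frame of scan_field between -0.14 and 0.14 m and y of carton_foot_left in the frame of scan_field between -0.1 and 0.1 m and x of carton_foot_right in the frame of scan_field between -0.14 and 0.14 m and y of carton_foot_right in the frame of scan_field between -0.1 and 0.1 m and x of carton_top_left in the frame of scan_field between -0.14 and 0.14 m and y of carton_top_left in the frame of scan_field between -0.1 and 0.1 m and x of carton_top_right in the frame of scan_field between -0.14 and 0.14 m and y of carton_top_right in the frame of scan_field between -0.1 and 0.1 m and linear speed of carton below 0.02 m/s), for 0.3 s.
2. the green button is pressed down (value of joint scan_button above 0.004 m), for 0.05 s.
At the end, for the whole second after the job is handed in: The carton lies at rest on its +x face with the label up (within 8 degrees), all corners of its label face within the outer edges of the yellow tape; the button has been pressed (at least 4 mm of 6) after that and is up again (all of step 1 and angular speed of carton below 0.1 rad/s and value of joint scan_button below 0.002 m); the robot touches nothing.
It fails at once if the carton was lifted off the bench (height (world z) of carton_center above 0.115 m or (angle between carton's own x axis and vertical above 2.8 rad and height (world z) of carton_center above 0.08 m)).
It fails at once if the carton was pinched or pushed hard (over 35 N) (contact force between the fingers and carton above 35 N).
It fails at once if the carton was shoved along the bench while still standing (over 40 mm) (angle between carton's own z axis and vertical below 0.12 rad and distance of carton from where it was at the start of the episode above 0.04 m).
It fails at once if the button was pressed before the carton lay label up (value of joint scan_button above 0.003 m and angle between carton's own x axis and vertical below 2.8 rad).
It fails at once if another thing on the bench was moved (over 20 mm) (distance of any of tall_box, bulb_box, oil_filter, tape_roll, box_cutter, additive, pad_box from where it was at the start of the episode above 0.02 m).
It also fails if it takes over 42 s, if anything falls off the work surface, if the arm or the gripper's body presses on something with over 40 N, if the wrist force passes 120 N, or if a joint passes its speed limit or range.

### The arm

A 6-joint arm with a two-finger parallel gripper is mounted at the origin on the work surface. World frame = base frame: x ahead of the robot, y to its left, z up, the work surface at z = 0. Lengths are in mm, angles in degrees, forces in N, time in s.
With the tool pointing down it reaches from about 300 to 850 mm from the base axis. Payload 4.2 kg.
Tool frame: the origin (TCP) lies on the centre line of the jaws, within the pads' length; the fingertips stand 14 mm ahead of it and the grasp point (between the pads) lies 5 mm behind it; z points along the fingers, y is the direction in which the jaws open and shut (so a half turn about z gives the same grasp; the last joint's range is limited). The gripper opens to 91 mm and grips with 3 to 60 N. Pads are 32 mm wide; open, the fingers measure 118 mm over their backs; the gripper's body (76 mm by 178 mm) begins 60 mm behind the grasp point.
Start: joints at [65.088, 18.312, 89.639, -0, 72.044, -1.146], TCP at [231.732, 526.253, 227.976] pointing down, gripper open.
Joint ranges: [-177.97, 177.97], [-48.28, 115.42], [12.27, 149.76], [-77.06, 257.06], [2.81, 150.46], [-146.56, 146.56]. Speed limits (degrees/s): [147.25, 147.25, 180, 180, 180, 180].

### API

Orientations are given as [roll, pitch, yaw] about the fixed x, y, z axes, in that order (R = Rz(yaw) Ry(pitch) Rx(roll)).
In Python, from workcell import env gives the robot as it stands.
- The arm moves only by the tool play_rows, never from a script. Its argument "increments" is a list of rows, each a list of 5 numbers: the shift along the world's x, y, z in mm, then the turn about the world's z in degrees, then the closure, from 0 (fully open) to 1 (shut). In form: [[x, y, z, yaw, fingers], ...]. A call has 1 to 20 rows; each row shifts and turns the commanded pose from where the row before left it; what a row does not reach is not made up. A row lasts 1/8 s, in which the tool goes at most 62.5 mm and 10.7 degrees, less where a joint would pass 70% of its speed; a pose out of reach is approached as far as the arm can. A call is refused whole if a number of a shift passes 62.5 or a number of a turn 10.7, either way. A call with a gripper value outside its range is refused whole. The fingers move at their own pace and stop on an object; "newtons" is the grip in N (left out, the last holds). Time passes only in rows, so rows that do not move let the fingers close. It gives the time, the measured TCP pose, the force and the opening at its end, in the units of the state.
- env.state(): the state, without advancing time (a new reading comes with each control period).
- env.grab_frame(name): name is "scene" or "side" or "wrist"; returns the picture (400x640x3 uint8, red, green, blue); there is no depth.
- env.calibration(name): a dict with "fx", "fy", "cx", "cy" (pixels), "R" (3x3) and "t" (3): a world point X has camera coordinates R X + t; the wrist camera has in their place "hand_eye" (4x4, takes a point from camera to tool coordinates, whose origin is the TCP and whose axes are the flange's). Camera axes: x right, y down, z forward; pixel columns grow to the right and rows downward; lengths in mm; the calibration is good to about 2 mm. A picture is of the moment at which its call begins: read the wrist's pose just before it. calibration takes no time and is no camera call.
- env.job_done(): hands the job in, once; it reports no verdict.
The state is a dict: "time_s": time; "qpos": joint angles; "qvel": joint speeds; "effort": joint torques, N m; "ee_pos": TCP position; "ee_rot": TCP orientation; "force": force on the tool from outside, world axes, zero at the start; "torque": the same for the moment, N m; "gripper_width": finger opening in mm.
Only numpy, scipy, OpenCV 4.12 (cv2) and the standard library are available. Lean on these libraries where they do the work, as an engineer would, in place of code of your own. Each camera call takes 0.05 s, during which the arm holds its last target.

## Working session

There is one attempt and no reset: what is moved stays moved. The work goes in short steps, Python scripts to look and compute and a tool call to move; the robot and the scene stay as the last step left them, time stands still between calls to the robot, and variables do not carry over. Pictures are saved under pics/ and viewed, and the job is handed in when it is done.

Besides the shell and the picture viewer there is one more tool, called after "Request:" as a command line: name --pt "numbers of a row" for each row, then --argument value for the rest. play_rows: Moves the arm, as the interface text tells. Its arguments: {"type":"object","properties":{"increments":{"type":"array"},"newtons":{"type":"number"}},"required":["increments"]}

```bash
ls; mkdir -p pics
python3 - <<'E'
from workcell import env
import cv2
print(env.state())
for n in("scene","side","wrist"):
    cv2.imwrite(f"pics/{n}0.png",env.grab_frame(n)[:,:,::-1]); c=env.calibration(n); print(n,c)
E
```

```text
pics
{'time_s': 0.0, 'qpos': array([ 6.50909769e+01,  1.83521571e+01,  8.97052319e+01, -1.39490870e-03,
        7.20459556e+01, -1.14617646e+00]), 'qvel': array([-0.06599267,  0.01324528,  0.07681516,  0.02965154,  0.09591776,
        0.00508412]), 'effort': array([ 5.38801560e-04, -4.12466633e+01, -2.31976712e+01,  7.27743236e-02,
        4.59544756e-02, -1.16571400e-04]), 'ee_pos': array([231.5023825 , 525.81024018, 227.12306355]), 'ee_rot': array([-1.79896650e+02, -7.41283842e-04,  1.56237584e+02]), 'force': array([ 0.58455787, -0.21505286,  0.41771403]), 'torque': array([ 0.01273553, -0.0226646 ,  0.04652159]), 'gripper_width': 90.92110106068237}
scene {'fx': 374.13550172643903, 'fy': 374.13550172643903, 'cx': 321.17521788558656, 'cy': 197.12492292996296, 'R': array([[-0.09355584,  0.99552229, -0.01351549],
       [ 0.6773767 ,  0.05369702, -0.73367393],
       [-0.72966301, -0.07779456, -0.67936727]]), 't': array([  65.22899576, -288.75841832, 1535.07861555])}
side {'fx': 495.4233439983307, 'fy': 495.4233439983307, 'cx': 329.58783341270197, 'cy': 202.30597467754671, 'R': array([[-0.97009935,  0.2420841 ,  0.01739342],
       [ 0.15020958,  0.65513128, -0.74043237],
       [-0.19064188, -0.7156803 , -0.67190578]]), 't': array([5.44306324e+02, 8.23220520e-01, 1.56729872e+03])}
wrist {'fx': 351.61459016378603, 'fy': 351.61459016378603, 'cx': 315.75995191885335, 'cy': 198.97201483856583, 'hand_eye': array([[-5.55209370e-04, -9.63396680e-01, -2.68079334e-01,
         7.71055100e+01],
       [ 9.99999597e-01, -7.24037154e-04,  5.30909418e-04,
        -1.20971491e+00],
       [-7.05575768e-04, -2.68078932e-01,  9.63396693e-01,
        -1.58272908e+02],
       [ 0.00000000e+00,  0.00000000e+00,  0.00000000e+00,
         1.00000000e+00]])}
```

View pics/scene0.png

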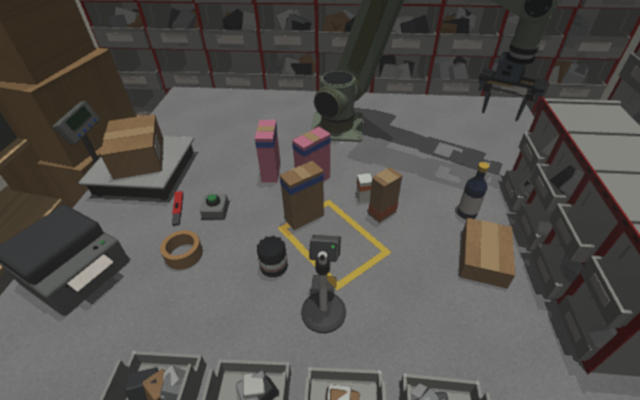

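View pics/side0.png

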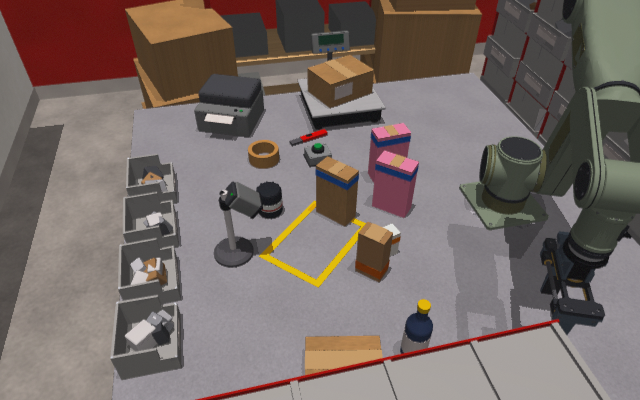

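View pics/wrist0.png

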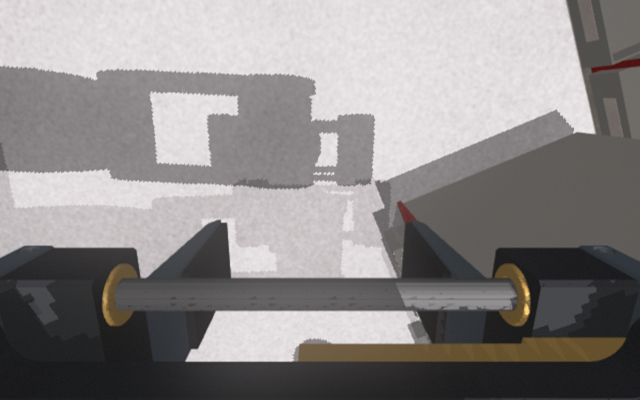

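Candidates: the brown carton with blue band (scene 303,195; side 337,190), and two pink lookalikes with blue bands (scene 268,150 and 312,155; side 390,150 and 395,183). The brown one at the field's end fits. I'll confirm it in enlarged crops, which I'll also use to measure.

Run:
```python
import cv2
a=cv2.imread("pics/scene0.png")[110:300,190:410]; cv2.imwrite("pics/sc_crop.png",cv2.resize(a,None,fx=3.6,fy=3.1,interpolation=cv2.INTER_CUBIC)[:600,:800])
a=cv2.imread("pics/side0.png")[115:295,225:465]; cv2.imwrite("pics/si_crop.png",cv2.resize(a,None,fx=3.3,fy=3.3,interpolation=cv2.INTER_CUBIC)[:600,:800])
```

```text
(no output)
```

View pics/sc_crop.png

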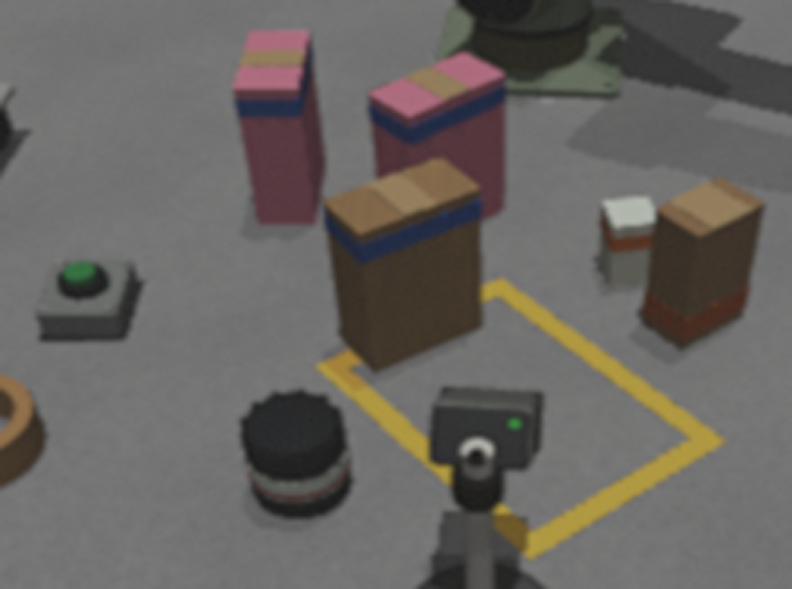

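View pics/si_crop.png

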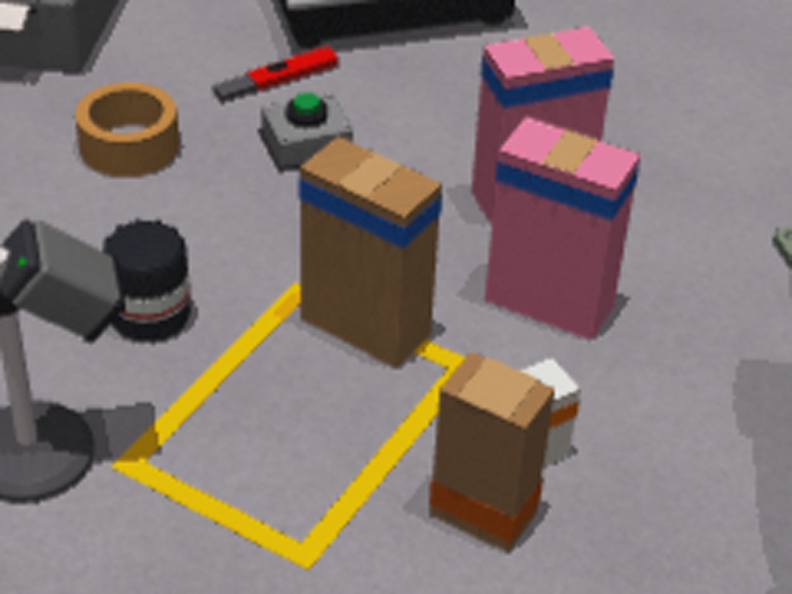

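```bash
cat > h.py <<'E'
import numpy as np
from scipy.optimize import least_squares
from workcell import env
C={n:env.calibration(n) for n in("scene","side")}
def sc(u,v): return ("scene",190+(u+.5)/3.6-.5,110+(v+.5)/3.1-.5)
def si(u,v): return ("side",225+(u+.5)/3.3-.5,115+(v+.5)/3.3-.5)
def proj(n,X):
    c=C[n];p=c["R"]@X+c["t"];return np.array([c["fx"]*p[0]/p[2]+c["cx"],c["fy"]*p[1]/p[2]+c["cy"]])
def plane(o,z):
    c=C[o[0]];d=c["R"].T@np.array([(o[1]-c["cx"])/c["fx"],(o[2]-c["cy"])/c["fy"],1]);p=-c["R"].T@c["t"]
    return (p+d*(z-p[2])/d[2])
def fit(obs,x0):  # obs: (local point, pix)
    def f(x):
        c,s=np.cos(x[2]),np.sin(x[2])
        return np.concatenate([proj(o[0],np.array([x[0]+c*q[0]-s*q[1],x[1]+s*q[0]+c*q[1],q[2]]))-o[1:] for q,o in obs])
    r=least_squares(f,x0,x_scale=[100,100,1],loss="soft_l1");return r.x,np.round(r.fun.reshape(-1,2),1)
E
python3 - <<'E'
from h import *
np.set_printoptions(suppress=True,precision=1)
A,B,Cc,D=(-140,-100,0),(-140,100,0),(140,100,0),(140,-100,0)
fo=[(A,sc(317,367)),(B,sc(502,280)),(Cc,sc(724,440)),(D,sc(530,558)),(D,si(113,464)),(Cc,si(307,568)),(B,si(463,360))]
for q,o in fo: print(q,plane(o,0))
x,r=fit(fo,[550,100,.5]);print("field",x[:2],np.degrees(x[2]),r.tolist())
# carton
L=lambda a,b,z:(28*a,55*b,z)
obs=[(L(-1,-1,180),sc(326,207)),(L(-1,1,180),sc(438,160)),(L(1,1,180),sc(481,196)),(L(1,-1,180),sc(367,243)),(L(1,-1,0),sc(377,371)),(L(1,1,0),sc(482,326)),
(L(-1,-1,180),si(340,138)),(L(-1,1,180),si(441,184)),(L(1,1,180),si(404,218)),(L(1,-1,180),si(300,174)),(L(1,1,0),si(398,367)),(L(1,-1,0),si(301,316)),(L(-1,1,0),si(434,336))]
for q,o in obs: print(q,plane(o,q[2]))
y,r=fit(obs,[450,50,x[2]]);print("carton",y[:2],np.degrees(y[2]),r.tolist())
c,s=np.cos(x[2]),np.sin(x[2]);d=y[:2]-x[:2];print("in field",c*d[0]+s*d[1],-s*d[0]+c*d[1],np.degrees(y[2]-x[2]))
print("button",plane(sc(80,270),58),plane(si(308,101),58))
print("pink near top corners scene",[plane(sc(*p),180) for p in((370,97),(466,55),(505,76),(411,120))])
print("pink near top side",[plane(si(*p),180) for p in((526,117),(639,155),(616,193),(498,162))])
print("pink far",[plane(si(*p),180) for p in((484,47),(595,28),(613,66),(501,84))])
print("filter top",plane(sc(294,430),92),plane(si(145,247),92))
print("tall top",[plane(si(*p),150) for p in((477,354),(552,391),(514,427),(440,393))])
E
```

```text
(-140, -100, 0) [ 575.1 -143.     0. ]
(-140, 100, 0) [439.9   1.6  -0. ]
(140, 100, 0) [637.8 191.5   0. ]
(140, -100, 0) [775.1  48.    0. ]
(140, -100, 0) [776.6  46.8   0. ]
(140, 100, 0) [641.4 192.    0. ]
(-140, 100, 0) [450.2  -6.3   0. ]
field [607.5  23.4] 43.62803767130504 [[-0.9, -0.0], [-0.7, -0.6], [0.4, 0.6], [-0.2, 0.9], [-0.4, 0.3], [0.6, 0.0], [4.7, 0.6]]
(-28, -55, 180) [ 547.6 -124.2  180. ]
(-28, 55, 180) [473.5 -47.  180. ]
(28, 55, 180) [523.2  -8.2 180. ]
(28, -55, 180) [592.7 -85.8 180. ]
(28, -55, 0) [576.2 -92.1   0. ]
(28, 55, 0) [508.5 -10.4  -0. ]
(-28, -55, 180) [ 539.1 -123.7  180. ]
(-28, 55, 180) [471.  -42.1 180. ]
(28, 55, 180) [513.7  -5.6 180. ]
(28, -55, 180) [584.6 -81.8 180. ]
(28, 55, 0) [510.2 -11.    0. ]
(28, -55, 0) [580.6 -96.3   0. ]
(-28, 55, 0) [467.  -42.5   0. ]
carton [526.6 -67.1] 41.228296005765145 [[-0.6, -1.4], [1.1, -0.8], [0.7, -2.7], [-1.1, -2.3], [0.3, 2.0], [0.9, 0.7], [-1.2, -0.5], [0.4, -0.5], [0.7, -0.5], [-0.4, -1.8], [-0.1, 0.9], [-0.6, 1.5], [-0.9, -0.3]]
in field -121.03464624757402 -9.62566568495376 -2.399741665539887
button [ 515.4 -352.9   58. ] [ 515.5 -349.2   58. ]
pink near top corners scene [array([ 376.2, -116.3,  180. ]), array([294. , -42.2, 180. ]), array([330.5,  -4.5, 180. ]), array([412.2, -76.5, 180. ])]
pink near top side [array([ 369.6, -117.4,  180. ]), array([291.3, -42.8, 180. ]), array([329.9,   2.4, 180. ]), array([414.3, -60.4, 180. ])]
pink far [array([ 372.6, -231.9,  180. ]), array([ 258.5, -239.7,  180. ]), array([ 264.6, -175.7,  180. ]), array([ 375.7, -170.8,  180. ])]
filter top [ 728.  -123.2   92. ] [ 717.5 -119.2   92. ]
tall top [array([491.6, 132.8, 150. ]), array([447.7, 184.3, 150. ]), array([487.9, 213.4, 150. ]), array([531.8, 167. , 150. ])]
```

The crops confirm the brown carton with the blue band. Its label side faces the near pink box. Next I go to a high pre-contact pose, turned to yaw 41 with the fingers half closed.

Request:
play_rows --pt "0 0 50 0 0.5" --pt "20 -53.2 20 -9.6 0.5" --pt "20 -53.2 0 -9.6 0.5" --pt "20 -53.2 0 -9.6 0.5" --pt "20 -53.2 0 -9.6 0.5" --pt "20 -53.2 0 -9.6 0.5" --pt "20 -53.2 0 -9.6 0.5" --pt "20 -53.2 0 -9.6 0.5" --pt "20 -53.2 0 -9.6 0.5" --pt "20 -53.2 0 -9.6 0.5" --pt "20 -53.2 0 -9.6 0.5" --pt "20 -53.2 0 -9.6 0.5" --pt "20 -53.2 0 -9.6 0.5" --pt "0 0 0 0 0.5" --pt "0 0 0 0 0.5"

```text
time_s: 2.02
ee_pos: [471.3, -111.8, 297.5]
ee_rot: [-179.9, 0.0, 41.0]
force: [0.7, 0.8, 0.0]
gripper_width: 45.7
```

Run:
```python
from workcell import env
import cv2
print(env.state())
for n in("side","wrist"):
    cv2.imwrite(f"pics/{n}1.png",env.grab_frame(n)[:,:,::-1])
```

```text
{'time_s': 2.025, 'qpos': array([-1.47287688e+01,  7.86288832e+00,  9.35697950e+01,  2.98651756e-02,
        7.86505070e+01,  3.42166299e+01]), 'qvel': array([ 1.48536051, -0.94878948,  0.47614213, -0.14989813, -0.00649048,
       -0.01733987]), 'effort': array([-8.66620503e-01, -3.13332331e+01, -2.43566358e+01,  2.44121061e-02,
       -5.40174404e-02,  2.70658398e-03]), 'ee_pos': array([ 471.27799921, -111.82972336,  297.51818091]), 'ee_rot': array([-1.79914747e+02,  2.25746684e-02,  4.10487196e+01]), 'force': array([6.66844386e-01, 7.55338978e-01, 6.37409094e-05]), 'torque': array([-0.08264081,  0.14920447,  0.03573216]), 'gripper_width': 45.65394365526405}
```

View pics/side1.png

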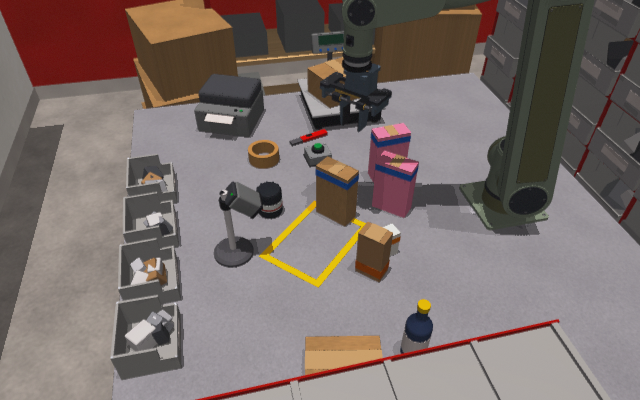

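View pics/wrist1.png

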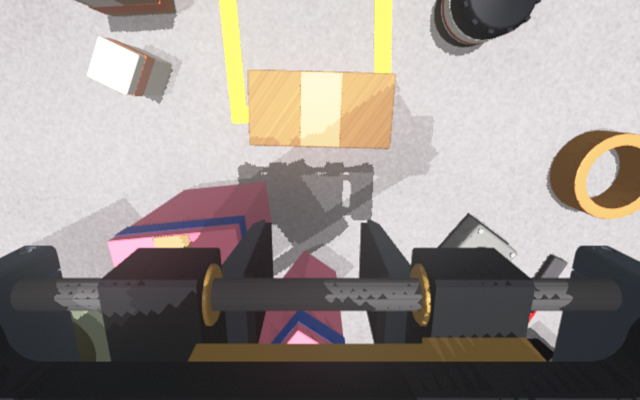

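The wrist view shows the carton's top at corners (249,70), (395,73), (391,148) and (248,145), squarely ahead of the fingers. I'll refine the pose from these.

```bash
cat >> h.py <<'E'
from scipy.spatial.transform import Rotation as Ro
def wplane(u,v,z,pos,rot):
    c=env.calibration("wrist");H=c["hand_eye"];R=Ro.from_euler("xyz",rot,degrees=True).as_matrix()
    o=R@H[:3,3]+pos; d=R@H[:3,:3]@np.array([(u-c["cx"])/c["fx"],(v-c["cy"])/c["fy"],1]); return o+d*(z-o[2])/d[2]
E
python3 - <<'E'
from h import *
pos=np.array([471.28,-111.83,297.52]);rot=[-179.915,.0226,41.05]
P=[wplane(u,v,180,pos,rot)[:2] for u,v in((249,70),(395,73),(391,148),(248,145))]
for p in P: print(p.round(1))
e=np.array([np.cos(np.radians(41)),np.sin(np.radians(41))]);n=np.array([-e[1],e[0]])
for p in P: print("rel tool x',y'",((p-pos[:2])@e).round(1),((p-pos[:2])@n).round(1))
d=P[3]-P[2];print(np.degrees(np.arctan2(d[1],d[0]))-90)
for p in((219,0),(234,124),(393,0),(392,70)): q=wplane(*p,0,pos,rot)[:2];print(q.round(1),((q-pos[:2])@e).round(1),((q-pos[:2])@n).round(1))
E
```

```text
[510.9 -10.6]
[580.1 -93.4]
[ 538.5 -130. ]
[466.9 -44.1]
rel tool x',y' 96.3 50.4
rel tool x',y' 94.2 -57.5
rel tool x',y' 38.8 -57.8
rel tool x',y' 41.1 54.0
39.8430419459352
[537.5  97.1] 187.0 114.2
[436.5  -2.1] 45.7 105.6
[670.1 -55.6] 186.9 -88.0
[ 614.5 -108.3] 110.4 -91.3
```

Request:
play_rows --pt "1.6 -1.9 -45 0 0.5" --pt "0 0 -45 0 0.5" --pt "0 0 -30 0 0.5" --pt "0 0 -12 0 0.5" --pt "0 0 0 0 0.5" --pt "7.6 6.6 0 0 0.5" --pt "3.8 3.3 0 0 0.5" --pt "3.8 3.3 0 0 0.5" --pt "0 0 0 0 0.5"

```text
time_s: 3.25
ee_pos: [488.9, -100.6, 166.2]
ee_rot: [180.0, -0.0, 41.1]
force: [-0.2, 0.1, 0.5]
gripper_width: 45.4
```

Run:
```python
from workcell import env
import cv2
cv2.imwrite(f"pics/wrist2.png",env.grab_frame("wrist")[:,:,::-1])
```

```text
(no output)
```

View pics/wrist2.png

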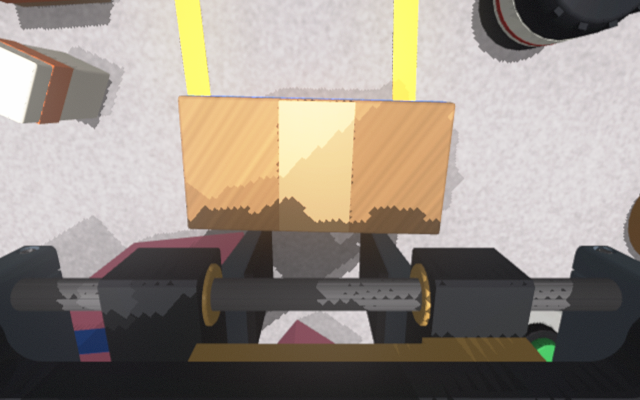

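The fingertips are now just short of the label face (bottom edge at row 230) and aligned. I start the slow push.

Request:
play_rows --pt "3 2.6 0 0 0.5" --pt "3 2.6 0 0 0.5" --pt "3 2.6 0 0 0.5" --pt "3 2.6 0 0 0.5" --pt "3 2.6 0 0 0.5" --pt "3 2.6 0 0 0.5"

```text
time_s: 4.05
ee_pos: [506.8, -85.0, 165.9]
ee_rot: [180.0, -0.0, 41.0]
force: [0.4, 0.8, 0.6]
gripper_width: 45.5
```

Run:
```python
from workcell import env
import cv2, numpy as np
print(env.state()['force'])
a=env.grab_frame("wrist");b=env.grab_frame("side")
cv2.imwrite("pics/m3.png",np.hstack([cv2.resize(a,(400,250)),cv2.resize(b[100:300,180:500],(400,250))])[:,:,::-1])
```

```text
[0.43946938 0.78732408 0.5834287 ]
```

View pics/m3.png

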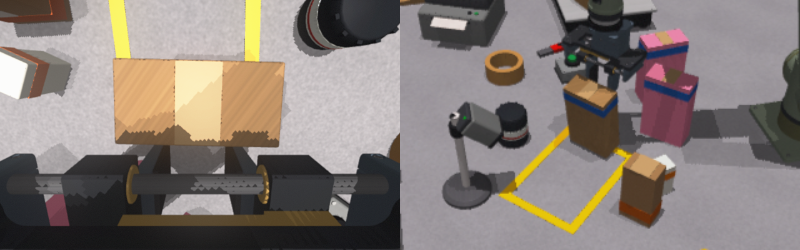

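Run:
```python
from workcell import env
import cv2, numpy as np
b=env.grab_frame("side")[:,:,::-1];cv2.imwrite("pics/side3.png",b)
a=cv2.imread("pics/side1.png")
f=lambda i:cv2.resize(i[150:250,290:390],(400,400),interpolation=cv2.INTER_CUBIC)
cv2.imwrite("pics/cmp3.png",np.hstack([f(a),f(b)]))
```

```text
(no output)
```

View pics/cmp3.png

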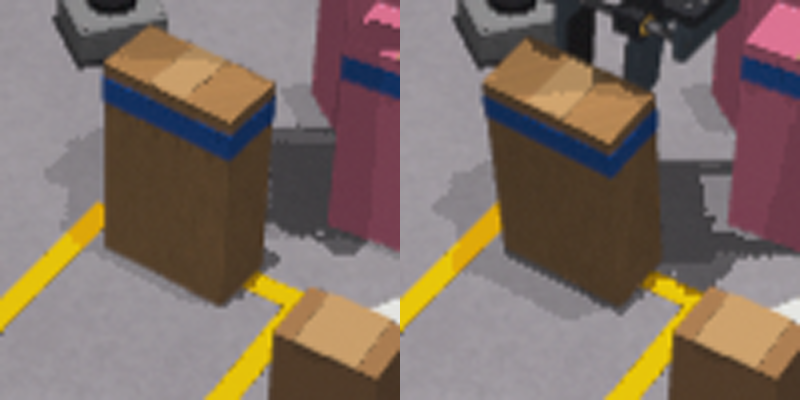

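The comparison shows the carton tilting about its front foot, which has barely moved (222,305 to 220,308 in the enlarged crops). I continue the push.

Request:
play_rows --pt "3 2.6 0 0 0.5" --pt "3 2.6 0 0 0.5" --pt "3 2.6 0 0 0.5" --pt "3 2.6 0 0 0.5" --pt "3 2.6 0 0 0.5" --pt "3 2.6 0 0 0.5" --pt "3 2.6 0 0 0.5" --pt "3 2.6 0 0 0.5" --pt "3 2.6 0 0 0.5" --pt "0 0 0 0 0.5"

```text
time_s: 5.45
ee_pos: [533.8, -61.7, 166.0]
ee_rot: [180.0, -0.0, 41.1]
force: [0.3, -0.3, -0.5]
gripper_width: 45.1
```

Run:
```python
from workcell import env
import cv2, numpy as np
b=env.grab_frame("side")[:,:,::-1];cv2.imwrite("pics/side4.png",cv2.resize(b[100:300,180:500],(800,500)))
```

```text
(no output)
```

View pics/side4.png

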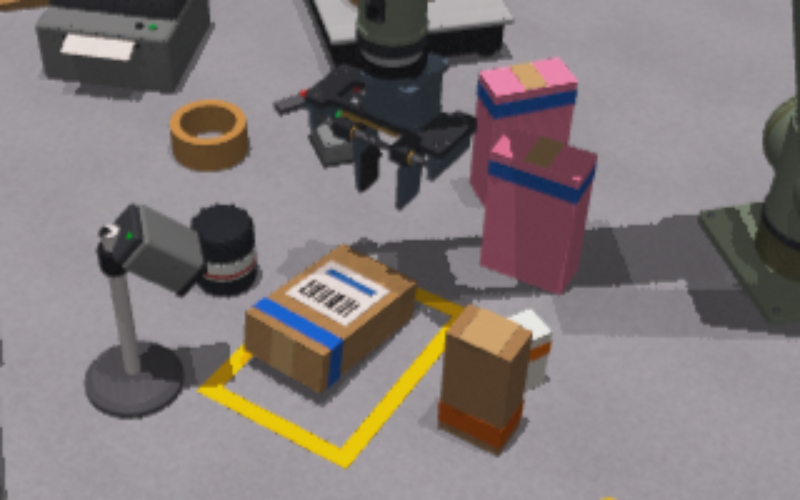

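The carton has fallen label up (crop around 330,315). I raise the arm, then check the corners with the wrist camera from above.

Request:
play_rows --pt "0 0 40 0 0.6" --pt "0 0 60 0 0.8" --pt "0 0 40 0 1" --pt "0 0 0 0 1" --pt "0 0 0 0 1" --newtons 5

```text
time_s: 6.12
ee_pos: [532.9, -61.9, 305.0]
ee_rot: [-179.9, 0.1, 41.0]
force: [-0.1, -0.3, -0.4]
gripper_width: 1.1
```

Run:
```python
from workcell import env
import cv2, numpy as np
s=env.state();print(s['ee_pos'],s['ee_rot'])
cv2.imwrite("pics/wrist5.png",env.grab_frame("wrist")[:,:,::-1])
b=env.grab_frame("side")[:,:,::-1];cv2.imwrite("pics/side5.png",cv2.resize(b[115:295,225:465],None,fx=3.3,fy=3.3,interpolation=cv2.INTER_CUBIC))
```

```text
[532.89215357 -61.85020499 305.04818705] [-1.79932709e+02  6.56726209e-02  4.10259557e+01]
```

View pics/wrist5.png

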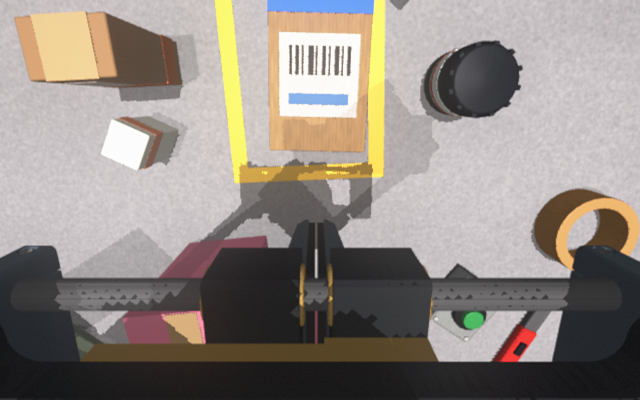

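View pics/side5.png

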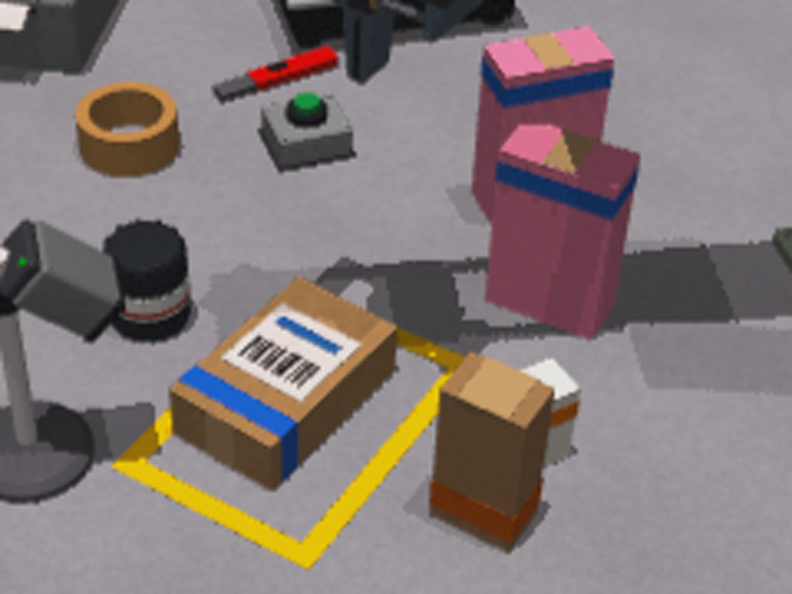

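Run:
```python
from h import *
np.set_printoptions(suppress=True,precision=1)
s=env.state();pos,rot=np.array([532.9,-61.85,305.05]),[-179.933,.066,41.026]
W=lambda u,v,z:wplane(u,v,z,pos,rot)[:2]
FB,FA=W(235,183,0),W(383,177,0);print("field corners wrist",FB,FA)
A,B,Cc,D=(-140,-100,0),(-140,100,0),(140,100,0),(140,-100,0)
fo=[(Cc,sc(724,440)),(D,sc(530,558)),(D,si(113,464)),(Cc,si(307,568)),(B,si(466,360)),(A,sc(317,367)),(B,sc(502,280))]
x,r=fit(fo,[607,23,.76]);print(x[:2],np.degrees(x[2]))
c,sn=np.cos(x[2]),np.sin(x[2]);F=lambda p:np.array([[c,sn],[-sn,c]])@(np.array(p)[:2]-x[:2])
print("F of corners",F(FB),F(FA))
for n,p in dict(footL=W(269,151,56),footR=W(365,153,56),eL=W(268,12,56),eR=W(374,12,56)).items(): print(n,p,F(p))
for n,p in dict(topR=(171,391),topL=(275,440),footL=(397,325),footR=(300,278)).items(): print("side",n,F(plane(si(*p),56)))
print("button wrist",W(473,320,58))
```

```text
field corners wrist [435.2   0. ] [ 572.5 -145.1]
[607.5  23.4] 43.625771627831696
F of corners [-140.8  101.9] [-141.6  -97.8]
footL [510.   -8.1] [-92.3  44.5]
footR [581.3 -93.6] [-99.7 -66.6]
eL [622.7  84.3] [52.9 33.6]
eR [695.4   0.5] [ 47.8 -77.2]
side topR [ 84.5 -75.3]
side topL [82.6 28.9]
side footL [-89.2  41.8]
side footR [-93.8 -63.6]
button wrist [ 513.5 -352.6]
```

All four corners are inside the field, with at least about 20 mm to spare. Next I check clearance of the scale and cutter around the button.

Run:
```python
from h import *
np.set_printoptions(suppress=True,precision=0)
for p in((193,140),(150,190),(85,185),(163,170),(162,130),(106,172)): print(p,plane(("scene",*p),30),plane(("scene",*p),100))
print("cutter",plane(("scene",179,195),10),plane(("scene",177,222),10))
```

```text
(193, 140) [ 180. -539.   30.] [ 280. -485.  100.]
(150, 190) [ 471. -580.   30.] [ 545. -523.  100.]
(85, 185) [ 463. -807.   30.] [ 538. -731.  100.]
(163, 170) [ 366. -580.   30.] [ 450. -523.  100.]
(162, 130) [ 121. -686.   30.] [ 226. -620.  100.]
(106, 172) [ 392. -773.   30.] [ 473. -699.  100.]
cutter [ 466. -490.   10.] [ 584. -451.   10.]
```

Request:
play_rows --pt "-3 -48.3 0 0 1" --pt "-3 -48.3 0 0 1" --pt "-3 -48.3 0 0 1" --pt "-3 -48.3 0 0 1" --pt "-3 -48.3 0 0 1" --pt "-3.4 -48.2 0 0 1" --pt "0 0 0 0 1" --pt "0 0 0 0 1"

```text
time_s: 7.22
ee_pos: [514.8, -350.9, 304.6]
ee_rot: [-179.8, 0.0, 41.0]
force: [0.8, 0.4, 0.5]
gripper_width: 0.4
```

Run:
```python
from workcell import env
import cv2, numpy as np
s=env.state();print(s['ee_pos'],s['ee_rot'])
cv2.imwrite("pics/wrist6.png",env.grab_frame("wrist")[:,:,::-1])
cv2.imwrite("pics/side6.png",env.grab_frame("side")[:,:,::-1])
```

```text
[ 514.82458578 -350.92584247  304.64360867] [-1.79837441e+02  3.19904559e-03  4.10174329e+01]
```

View pics/wrist6.png

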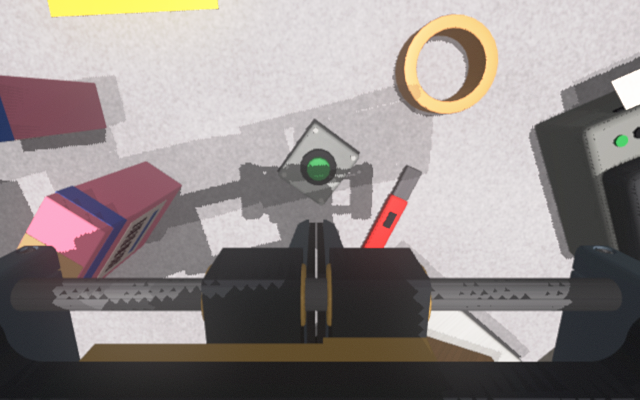

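View pics/side6.png

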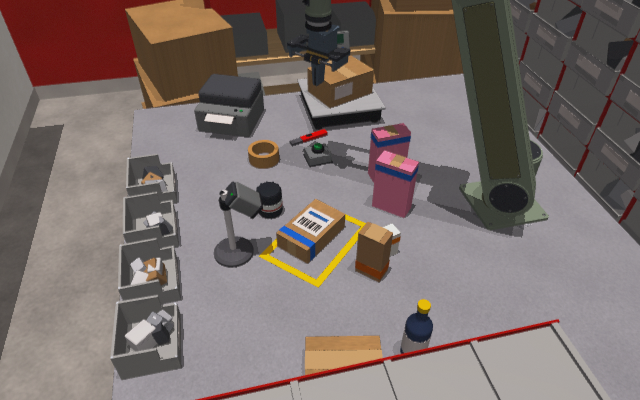

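The wrist view shows the button at (318,167). I refine its position.

Run:
```python
from h import *
print(wplane(318,167,58,np.array([514.82,-350.93,304.64]),[-179.837,.003,41.017]))
```

```text
[ 515.32872668 -351.55863204   58.        ]
```

Request:
play_rows --pt "0.5 -0.6 -60 0 1" --pt "0 0 -60 0 1" --pt "0 0 -60 0 1" --pt "0 0 -35 0 1" --pt "0 0 -12 0 1" --pt "0 0 0 0 1" --pt "0 0 0 0 1"

```text
time_s: 8.2
ee_pos: [516.9, -352.7, 81.1]
ee_rot: [179.8, -0.1, 41.1]
force: [-0.4, -0.8, 1.2]
gripper_width: 0.5
```

Request:
play_rows --pt "0 0 -3 0 1" --pt "0 0 -3 0 1" --pt "0 0 -3 0 1" --pt "0 0 -1.5 0 1" --pt "0 0 0 0 1" --pt "0 0 0 0 1"

```text
time_s: 8.95
ee_pos: [515.8, -352.3, 68.8]
ee_rot: [180.0, -0.0, 41.0]
force: [-0.7, -0.3, 3.1]
gripper_width: 0.2
```

Request:
play_rows --pt "0 0 -1.5 0 1" --pt "0 0 -1 0 1" --pt "0 0 0 0 1" --pt "0 0 0 0 1"

```text
time_s: 9.45
ee_pos: [515.8, -352.3, 66.3]
ee_rot: [180.0, -0.0, 41.0]
force: [0.2, 0.4, 5.2]
gripper_width: 0.7
```

Request:
play_rows --pt "0 0 -0.7 0 1" --pt "0 0 0 0 1" --pt "0 0 0 0 1"

```text
time_s: 9.82
ee_pos: [515.8, -352.3, 66.2]
ee_rot: [179.9, -0.0, 41.0]
force: [-0.7, 0.6, 8.9]
gripper_width: 0.6
```

Request:
play_rows --pt "0 0 5 0 1" --pt "0 0 20 0 1" --pt "0 0 50 0 1" --pt "0 0 60 0 1" --pt "0 0 60 0 1" --pt "0 0 0 0 1" --pt "0 0 0 0 1" --pt "0 0 0 0 1"

```text
time_s: 10.82
ee_pos: [514.8, -351.5, 257.9]
ee_rot: [-179.7, 0.1, 41.0]
force: [-0.7, 0.3, 0.2]
gripper_width: 0.4
```

Run:
```python
from workcell import env
import cv2, numpy as np
cv2.imwrite("pics/wrist7.png",env.grab_frame("wrist")[:,:,::-1])
cv2.imwrite("pics/side7.png",env.grab_frame("side")[:,:,::-1])
```

```text
(no output)
```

View pics/side7.png

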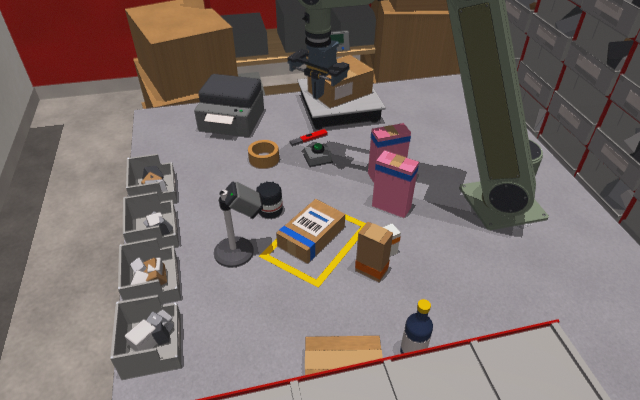

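View pics/wrist7.png

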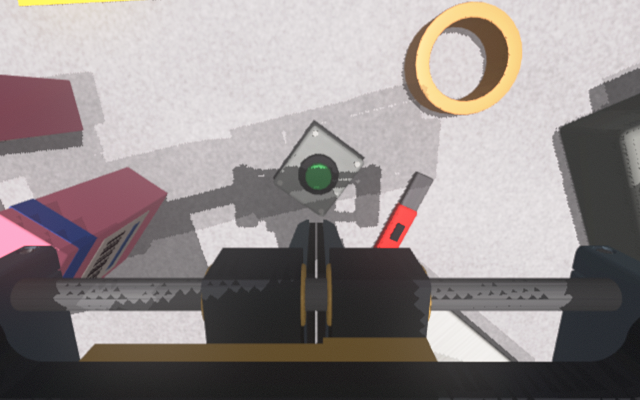

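The button bottomed out (force rose to 8.9 N with no more travel) and is now released (wrist 318,175). The carton lies label up in the field (side 312,230) and nothing else has moved, so I hand in.

```bash
python3 -c "
from workcell import env
print(env.job_done())"
```

```text
the job is handed in; nothing more can be done
None
```

I pushed the brown carton with the blue band over using two half-open fingertips about 30 mm below its top. It fell flat with the label up. I then pressed the green button with the fingers closed, let go and handed the job in; no verdict came back.

- **Carton position:** All label-face corners measured inside the yellow tape. The closest was about 20 mm from the outer edge, on the right side at the far end. For that corner the side view gave -75 mm in y and the wrist view, extrapolated, about -80 mm, both inside the ±100 mm limit.
- **Carton while standing:** It tipped about its front foot with no visible slide. Force readings taken during and after the push stayed below about 1 N.
- **Button:** It reached the end of its travel, with the force rising from 5.2 to 8.9 N at the same height. After release the tool read almost no force and stood about 186 mm above the button.
- **Other things:** In the last side and wrist pictures everything else looked to be where it was at the start. I judged this by eye and did not measure it.
- **Disagreement:** In the first scene picture my carton fit was off by up to about 2.7 pixels, and by 4.7 pixels at one field corner in the side picture. I did not rely on that fit for the push; the wrist camera gave the pose, and it matched the field corners to about 2 mm.

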